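Pack a sample jar and click the carrier's sliding lid shut

TASK

Take the red-capped jar from the bench and stand it upright in the open end of the blue sample carrier, let go of it, then slide the carrier's white lid all the way shut along its rails until the orange spring tab snaps down behind the end wall. Keep the jar upright all the way, and leave the white-capped jar and the slim vial where they stand.

Things in the scene. Friction and masses are not known exactly. Their poses are not given: they have to be found in the camera images.
- case: Open blue carrier, 196 x 132 x 90 mm, fixed to the bench. Origin: centre of its underside; +x of its frame is the way the lid closes, z up. Inside floor at z = 4 mm; inside free from x = -90 to +90, y = -55 to +55 mm. Grey rails on both long sides, running 32 mm past the -x end: the lid runs at z = 80 mm under lips (top z = 90 mm) with 1.5 mm play. End walls 79.5 mm high, outer faces at x = +-98 mm
- lid: White sliding lid, 180 x 120 x 5 mm, loose in the rails, at the start drawn back 105 to 125 mm towards -x, so the carrier's +x end is open. Origin: centre of its underside, axes as the carrier's. Shut, it lies against stops with its origin at x = 0, z = 80 mm of the carrier. Slides freely (under 4 N), but over the last 15 mm needs a push of about 5 to 12 N along +x, until the tab snaps
- lid_grip (a point): Point in the middle of the black grip rib on the lid. The rib is 12 mm thick along the slide direction (x), 60 mm long in y, 31 mm high above the lid's top; the point lies 11 mm below the rib's top, 20 mm above the lid's top, 55 mm behind (-x) the lid's origin. Pinch the two faces 12 mm apart from above
- tab (a joint): Orange spring tongue, 52 x 40 x 4 mm, in the lid's front (+x) edge. Angle in rad: 0 = flat (sprung to rest there), positive = tip bent up; rises to about 0.04 to 0.08 while its hook rides up the orange ramp and over the +x end wall, back under 0.02 once it has snapped down outside that wall, about 2 mm before the lid meets its stops
- case_bay (a point): Point on the carrier's inside floor, on its centre line, 48 mm towards +x from the carrier's centre: a good place for the middle of the jar's base
- red_jar: Sample jar with red screw cap, 44 mm diameter, 67 mm tall, 0.05 kg, loose on the bench; the cap is the top 15 mm. Origin: centre of its underside, z up along the jar. The only red-capped jar. It fits under the shut lid
- white_jar: Bystander: wide jar with white screw cap, 50 mm diameter, 77 mm tall, loose on the bench. Origin: centre of its underside
- thin_vial: Bystander: slim vial with white screw cap, 30 mm diameter, 83 mm tall, loose on the bench. Origin: centre of its underside
- tab_hook (a point): Point in the hook under the tongue's tip: a rounded bar 36 mm long in y, reaching 4.5 mm below the lid's underside; the point lies 103 mm ahead (+x) of the lid's origin. When snapped, it lies outside the +x end wall, at x = 103 mm of the carrier
Things that resemble listed ones, but are neither listed nor needed, are in the scene too. Of the things that look like the lid, the larger one is meant. There is more than one size of the red_jar; the one meant has the size given above.

How it is judged:
On the way:
1. the red-capped jar stands upright in the carrier, let go, while the lid is still open (x of red_jar in the frame of case between -0.085 and 0.085 m and y of red_jar in the frame of case between -0.05 and 0.05 m and z of red_jar in the frame of case below 0.012 m and angle between red_jar's own z axis and vertical below 0.15 rad and contact force between the fingers and red_jar below 0.2 N and x of lid in the frame of case below -0.02 m), for 0.2 s.
At the end, for the whole second after the job is handed in: The red-capped jar stands upright (within 0.15 rad) on the carrier's floor inside its walls; the lid lies in its rails within 3 mm of fully home; the spring tab has snapped down behind the end wall (angle under 0.02 rad); lid and jar are at rest (x of red_jar in the frame of case between -0.085 and 0.085 m and y of red_jar in the frame of case between -0.05 and 0.05 m and z of red_jar in the frame of case below 0.012 m and angle between red_jar's own z axis and vertical below 0.15 rad and x of lid in the frame of case between -0.003 and 0.003 m and z of lid in the frame of case between 0.076 and 0.083 m and value of joint tab below 0.02 rad and linear speed of each of lid, red_jar below 0.01 m/s); the robot touches nothing.
It fails at once if the red-capped jar is tipped by more than 0.6 rad (angle between red_jar's own z axis and vertical above 0.6 rad).
It fails at once if the white-capped jar or the slim vial is pushed away by more than 25 mm or knocked over (distance of any of white_jar, thin_vial from where it was at the start of the episode above 0.025 m or angle between any of white_jar, thin_vial's own z axis and vertical above 0.6 rad).
It also fails if it takes over 61 s, if anything falls off the work surface, if the arm or the gripper's body presses on something with over 40 N, if the wrist force passes 120 N, or if a joint passes its speed limit or range.

ROBOT

A 6-joint arm with a two-finger parallel gripper is mounted at the origin on a cart in front of the work surface, level with it; the furniture and walls round the work are solid. World frame = base frame: x ahead of the robot, y to its left, z up, the work surface at z = 0. Lengths are in m, angles in rad, forces in N, time in s.
With the tool pointing down it reaches from about 0.325 to 0.85 m from the base axis. Payload 15.5 kg.
Tool frame: the origin (TCP) lies midway between the tips of the shut fingers; the grasp point (between the pads) lies 19 mm behind it; z points along the fingers, y is the line along which they close (so a half turn about z gives the same grasp; the last joint's range is limited). The gripper opens to 91 mm and grips with 3 to 60 N. Pads are 32 mm wide; open, the fingers measure 118 mm over their backs; the gripper's body (76 mm by 178 mm) begins 60 mm behind the grasp point.
Start: joints at [1.212, 0.494, 1.345, -0, 1.302, -0.096], TCP at [0.163, 0.603, 0.214] pointing down, gripper open.
Joint ranges: [-2.91, 2.91], [-0.82, 2.16], [0.22, 2.67], [-1.22, 4.37], [0.12, 2.79], [-3.08, 3.08]. Speed limits (rad/s): [1.89, 1.89, 2.57, 3.01, 3.01, 3.01].

INTERFACE

Orientations are given as a 3x3 rotation matrix whose columns are the frame's x, y, z axes.
In Python, from rig import env gives the robot as it stands.
- The arm moves only by the shell command python3 -m jog 'ROWS' [FORCE]. ROWS is JSON, a list of rows, each a list of 7 numbers: the turn, a rotation vector about the tool's x, y, z in degrees, then the shift along the tool's x, y, z in cm, then the finger opening in cm, from 0 to 9.12. A call has 1 to 8 rows; each row is the pose to reach, as a shift and turn from the pose commanded when the call began, along the tool's axes at that moment; what a row does not reach only later rows make up. A row lasts 1/8 s, in which the tool goes at most 62.5 mm and 10.7 degrees, less where a joint would pass 70% of its speed; a pose out of reach is approached as far as the arm can. A call with a gripper value outside its range is refused whole. The fingers move at their own pace and stop on an object; FORCE is the grip in N (left out, the last holds). Time passes only in rows, so rows that repeat a pose let the fingers close. It gives the time, the measured TCP pose, the force, the opening and the grip force at its end, in the units of the state.
- env.get_state(): the state, without advancing time (a new reading comes with each control period).
- env.get_image(name): name is "side" or "top"; returns the picture (480x640x3 uint8, red, green, blue); there is no depth.
- env.get_calibration(name): a dict with "intrinsics" (3x3 intrinsics, pixels), "k1" (the pictures are not rectified: a ray, as slopes to the right and down, at radius r is drawn at 1 + k1 r^2 times it, then the intrinsics apply), "pose" (4x4, takes a point from camera to world coordinates). Camera axes: x right, y up, looking along -z (the intrinsics and any distortion apply to the point x, -y, -z); pixel columns grow to the right and rows downward; lengths in m; the calibration is good to about 2 mm. A picture is of the moment at which its call begins. get_calibration takes no time and is no camera call.
- env.sign_off(): hands the job in; it is judged then, once.
Trained networks look in the newest picture that a camera, given by its name, has taken for a name from the list of things; names that differ only in an ending like _2 or _b are one class to them, and where a whole thing is asked for, a point or a joint stands for the part that bears it (a point fixed in the world has none). Each returns a list of dicts, best first, with "confidence" (0 to 1); they miss things now and then, are a little off and sometimes report something else, mostly with a low value. They report only what shows in the picture. A call takes as long as a camera call. They do not tell look-alikes from the thing itself.
- env.search_frame(label, camera): "box" ([left, top, right, bottom] in pixels, round what is visible of it).
The state is a dict: "time_s": time; "qpos": joint angles; "joint_velocities": joint speeds; "tau": joint torques, N m; "eef_pos": TCP position; "eef_rot": TCP orientation; "contact_force": force on the tool from outside, world axes, zero at the start; "moment": the same for the moment, N m; "grip_width": opening from 0.0 (shut) to 1.0 (fully open); "finger_force": force on a finger pad.
Only numpy, scipy, OpenCV 4.12 (cv2) and the standard library are available. Lean on these libraries where they do the work, as an engineer would, in place of code of your own. Each camera call takes 0.05 s, during which the arm holds its last target. There are 200 camera calls.

## Working session

There is one attempt and no reset: what is moved stays moved. The work goes in short steps, Python scripts to look and compute and a shell command to move; the robot and the scene stay as the last step left them, time stands still between calls to the robot, and variables do not carry over. Pictures are saved under pics/ and viewed, at most 10 in all, crops included, and the job is handed in when it is done.

```bash
mkdir -p pics; python3 - <<'E'
from rig import env
import cv2,numpy as np
for c in ("side","top"):
    im=env.get_image(c); cv2.imwrite(f"pics/{c}0.png",im[:,:,::-1])
    k=env.get_calibration(c); print(c,np.round(k["intrinsics"],1).tolist(),k["k1"],np.round(k["pose"],3).tolist())
    for l in ("red_jar","white_jar","thin_vial","lid","case","lid_grip","tab"):
        print(l,[(np.round(d["box"]).astype(int).tolist(),round(d["confidence"],2)) for d in env.search_frame(l,c)])
s=env.get_state();print(s["time_s"],np.round(s["eef_rot"],3).tolist(),s["eef_pos"])
E
```

```text
side [[576.2, 0.0, 322.6], [0.0, 576.2, 236.5], [0.0, 0.0, 1.0]] -0.14055380935310544 [[0.851, 0.328, -0.411, -0.001], [-0.526, 0.549, -0.649, -0.902], [0.012, 0.768, 0.64, 0.946], [0.0, 0.0, 0.0, 1.0]]
red_jar [([366, 273, 391, 311], 0.82), ([379, 301, 410, 347], 0.74), ([358, 261, 369, 286], 0.63)]
white_jar [([315, 299, 340, 338], 0.94)]
thin_vial [([374, 333, 394, 371], 0.89), ([297, 193, 325, 203], 0.52)]
lid [([294, 185, 376, 237], 0.77), ([253, 268, 317, 309], 0.69), ([296, 192, 322, 205], 0.64)]
case [([258, 167, 355, 244], 0.7)]
lid_grip [([254, 270, 315, 307], 0.66), ([294, 188, 374, 239], 0.57)]
tab [([316, 299, 337, 338], 0.73), ([299, 188, 321, 205], 0.65)]
top [[589.2, 0.0, 327.2], [0.0, 589.2, 235.6], [0.0, 0.0, 1.0]] -0.07149201579094028 [[-0.02, 0.973, -0.229, 0.284], [-1.0, -0.019, 0.005, -0.043], [0.0, 0.229, 0.973, 1.181], [0.0, 0.0, 0.0, 1.0]]
red_jar [([392, 207, 419, 233], 0.96), ([439, 212, 476, 246], 0.79), ([360, 205, 374, 225], 0.64), ([226, 193, 253, 220], 0.59)]
white_jar [([399, 273, 430, 304], 0.69)]
thin_vial [([400, 273, 431, 302], 0.71), ([469, 251, 496, 273], 0.62)]
lid [([224, 158, 328, 232], 0.73), ([392, 206, 420, 232], 0.64), ([294, 260, 372, 332], 0.57), ([221, 194, 252, 221], 0.21)]
case [([163, 161, 288, 267], 0.72)]
lid_grip [([292, 263, 373, 330], 0.88), ([222, 161, 331, 230], 0.67), ([393, 206, 421, 236], 0.21)]
tab [([348, 272, 371, 293], 0.62), ([222, 194, 251, 219], 0.6)]
0.8 [[-0.965, 0.261, 0.0], [0.261, 0.965, 0.0], [-0.0, 0.0, -1.0]] [0.1629637  0.60339571 0.213944  ]
```

View pics/top0.png

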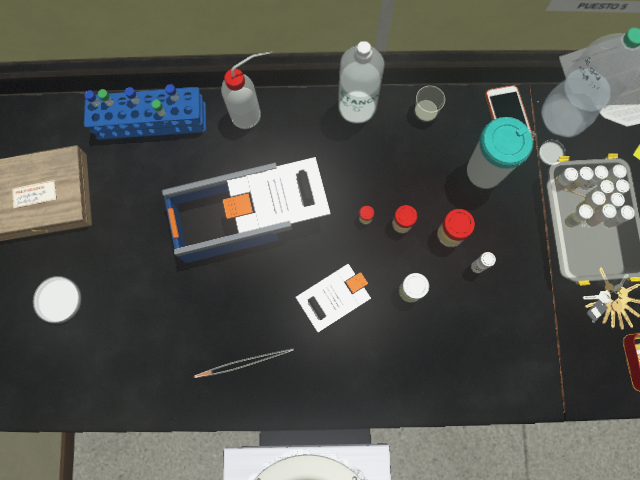

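View pics/side0.png

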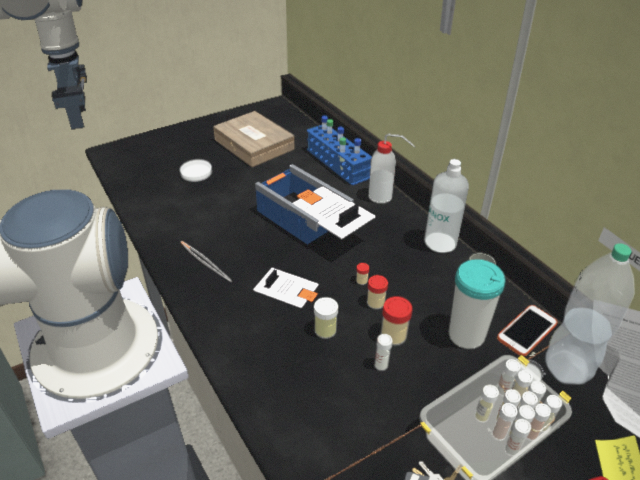

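The pictures show the blue carrier at top (225,215), with its open +x end to the left and orange ramp at (173,222). The large lid is drawn right with its rib at (305,181). The smaller look-alike lid is at (333,298).
Red-cap candidates are the small jar at (366,214), medium at (405,218), large at (458,226), and the red-topped bottle at (235,78). By size (about 24 px cap, or 44 mm) the medium one is meant, so I'll check it in a crop.

```bash
cat > h.py <<'E'
import numpy as np, cv2
from rig import env
def proj(P,c):
    k=env.get_calibration(c); T=np.array(k["pose"]); K=np.array(k["intrinsics"])
    p=(np.atleast_2d(P)-T[:3,3])@T[:3,:3]; s=np.c_[p[:,0]/-p[:,2],-p[:,1]/-p[:,2]]
    s=s*(1+k["k1"]*(s**2).sum(1,keepdims=True)); return s*[K[0,0],K[1,1]]+K[:2,2]
def ray(uv,c):
    k=env.get_calibration(c); T=np.array(k["pose"]); K=np.array(k["intrinsics"])
    d=(np.atleast_2d(uv)-K[:2,2])/[K[0,0],K[1,1]]; s=d.copy()
    for _ in range(20): s=d/(1+k["k1"]*(s**2).sum(1,keepdims=True))
    return T[:3,3], np.c_[s[:,0],-s[:,1],-np.ones(len(s))]@T[:3,:3].T
def back(uv,c,z):
    o,d=ray(uv,c); return o+d*((z-o[2])/d[:,2:])
E
python3 - <<'E'
from h import *
t=cv2.imread("pics/top0.png"); s=cv2.imread("pics/side0.png")
hsv=[cv2.cvtColor(i,cv2.COLOR_BGR2HSV) for i in (t,s)]
for n,h in zip(("top","side"),hsv):
    m=(((h[...,0]<5)|(h[...,0]>173))&(h[...,1]>170)&(h[...,2]>90)).astype(np.uint8)
    N,l,st,ce=cv2.connectedComponentsWithStats(m)
    for i in range(1,N):
        if st[i,4]>60:
            x,y,w,hh,a=st[i]; mid=[x+w/2-.5,y+hh/2-.5]
            print(n,st[i].tolist(),np.round(back([ce[i]],n,.062)[0],4), "d_mm(w at z.067)",np.round(1e3*np.linalg.norm(np.diff(back([[x,mid[1]],[x+w,mid[1]]],n,.06),axis=0)),1))
a=cv2.resize(t[145:275,155:435],None,fx=2.85,fy=2.85,interpolation=cv2.INTER_CUBIC)
b=cv2.resize(s[160:350,245:415],None,fx=1.15,fy=1.15)
out=np.zeros((600,800,3),np.uint8); out[:a.shape[0],:a.shape[1]]=a[:, :800]
b=cv2.resize(s[160:250,250:420],None,fx=2.5,fy=2.5,interpolation=cv2.INTER_CUBIC)
out[372:372+b.shape[0],:b.shape[1]]=b
c=cv2.resize(s[260:350,345:415],None,fx=2.5,fy=2.5,interpolation=cv2.INTER_CUBIC); out[372:372+c.shape[0],450:450+c.shape[1]]=c
cv2.imwrite("pics/crop1.png",out)
E
```

```text
top [224, 69, 20, 20, 242] [0.8918 0.1404 0.062 ] d_mm(w at z.067) 42.2
top [395, 205, 22, 23, 383] [ 0.5856 -0.2041  0.062 ] d_mm(w at z.067) 43.5
top [360, 206, 14, 13, 150] [ 0.594  -0.1274  0.062 ] d_mm(w at z.067) 27.7
top [443, 209, 32, 31, 736] [ 0.5671 -0.3081  0.062 ] d_mm(w at z.067) 63.6
side [378, 141, 13, 12, 96] [0.9435 0.2544 0.062 ] d_mm(w at z.067) 39.1
side [357, 263, 12, 11, 102] [ 0.5861 -0.1457  0.062 ] d_mm(w at z.067) 27.2
side [368, 275, 20, 18, 272] [ 0.5853 -0.2041  0.062 ] d_mm(w at z.067) 44.1
side [383, 297, 29, 26, 598] [ 0.5754 -0.2885  0.062 ] d_mm(w at z.067) 61.2
```

View pics/crop1.png

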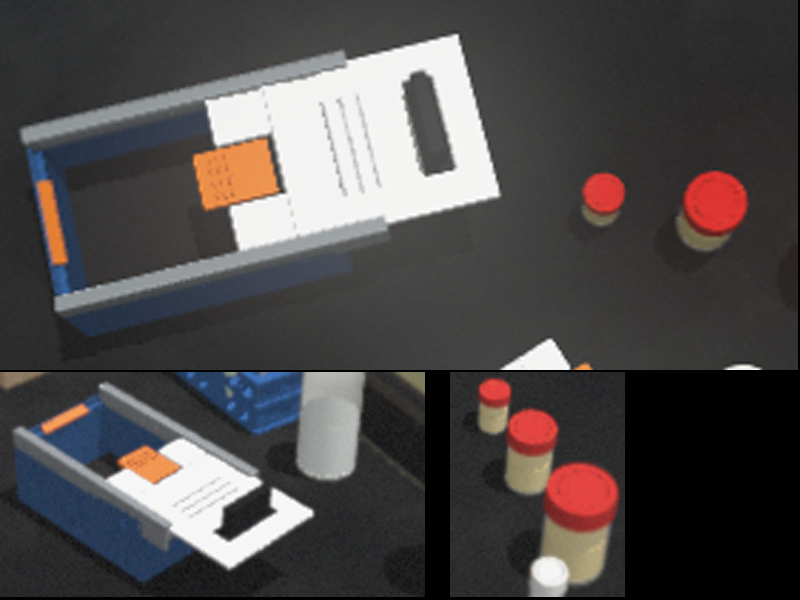

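The crop confirms the medium red jar at (405,218), about 44 mm across, as the target. It also shows the rail and lid corners clearly, so I'll fit the carrier and lid pose to those.

```bash
python3 - <<'E'
from h import *
from scipy.optimize import least_squares
T=lambda u,v:(155+u/2.85,145+v/2.85); S=lambda u,v:(250+u/2.5,160+(v-372)/2.5)
# (cam, px, local xyz, on lid)
ob=[("top",T(22,130),(.098,-.066,.09),0),("top",T(344,51),(-.130,-.066,.09),0),("top",T(57,310),(.098,.066,.09),0),("top",T(387,232),(-.130,.066,.09),0),
("top",T(458,35),(-.09,-.06,.085),1),("top",T(499,196),(-.09,.06,.085),1),
("side",S(15,432),(.098,.066,.09),0),("side",S(102,384),(.098,-.066,.09),0),("side",S(260,472),(-.13,-.066,.09),0),("side",S(170,527),(-.13,.066,.09),0),
("side",S(313,513),(-.09,-.06,.085),1),("side",S(232,569),(-.09,.06,.08),1)]
def W(p,l,on):
    c,s=np.cos(p[2]),np.sin(p[2]); x=l[0]+(p[3] if on else 0); return [p[0]+c*x-s*l[1],p[1]+s*x+c*l[1],l[2]]
f=lambda p:np.concatenate([proj(W(p,l,on),c)[0]-px for c,px,l,on in ob])
r=least_squares(f,[.6,.2,1.75,-.115],loss="soft_l1"); p=r.x
print(np.round(p,4)); print(np.round(f(p).reshape(-1,2),1).tolist())
print("bay",W(p,(.048,0,.004),0),"grip",W(p,(-.055,0,.105),1))
print("tail rib top ends px",proj(W(p,(-.055,-.03,.116),1),"top"),proj(W(p,(-.055,.03,.116),1),"top"))
for n,(u,v),z in (("white",(414,286),.077),("vial",(487,260),.083)): print(n,back([[u,v]],"top",z))
print("tail lid x", p[3])
E
```

```text
[ 0.5969  0.1603  1.802  -0.1183]
[[-0.3, -0.5], [0.3, -0.5], [0.1, 0.7], [0.9, -0.9], [-0.2, -0.6], [0.5, -0.3], [-1.3, -0.5], [1.2, -0.4], [-0.7, -0.2], [-2.1, 0.5], [-0.1, -0.3], [-1.6, 0.9]]
bay [np.float64(0.5859156224116001), np.float64(0.20705194433882287), 0.004] grip [np.float64(0.6366284200715411), np.float64(-0.008356374828512453), 0.105]
tail rib top ends px [[301.20429503 169.49089116]] [[308.76991841 198.65013313]]
white [[ 0.44323677 -0.21100397  0.077     ]]
vial [[ 0.48920812 -0.35249068  0.083     ]]
tail lid x -0.11829738320412808
```

```bash
cat > go.py <<'E'
import sys
from h import *
from scipy.spatial.transform import Rotation as R
# go.py x y z yaw_deg_of_tool_y : rows entries for a tool pointing down
x,y,z,a=map(float,sys.argv[1:5]); a=np.radians(a)
yy=np.array([np.cos(a),np.sin(a),0]); zz=np.array([0,0,-1.]); G=np.c_[np.cross(yy,zz),yy,zz]
s=env.get_state(); M=np.array(s["eef_rot"])
print("t",s["time_s"],"turn",np.round(np.degrees(R.from_matrix(M.T@G).as_rotvec()),2),"shift cm",np.round(100*M.T@(np.array([x,y,z])-s["eef_pos"]),2),"w",round(s["grip_width"],3))
E
python3 go.py .5855 -.204 .16 13.25
```

```text
t 0.8 turn [ 0.   -0.   61.63] shift cm [-61.85 -66.93   5.39] w 0.999
```

```bash
python3 -m jog '[[0,0,61.6,-61.85,-66.9,1.4,9],[0,0,61.6,-61.85,-66.9,1.4,9],[0,0,61.6,-61.85,-66.9,1.4,9],[0,0,61.6,-61.85,-66.9,1.4,9],[0,0,61.6,-61.85,-66.9,1.4,9],[0,0,61.6,-61.85,-66.9,1.4,9],[0,0,61.6,-61.85,-66.9,1.4,9],[0,0,61.6,-61.85,-66.9,1.4,9]]' 15; python3 go.py .5855 -.204 .2 13.25
```

```text
time_s: 1.8
eef_pos: [0.3957, 0.1587, 0.2065]
eef_rot: [[-0.23, 0.973, 0.001], [0.973, 0.23, 0.0], [0.0, 0.001, -1.0]]
contact_force: [1.4, 1.6, -0.0]
grip_width: 0.984
finger_force: 0.0
t 1.8 turn [ 0.06 -0.    0.04] shift cm [-39.66  10.13   0.66] w 0.984
```

```bash
python3 -m jog '[[0,0,0,-39.6,10.1,0.6,9],[0,0,0,-39.6,10.1,0.6,9],[0,0,0,-39.6,10.1,0.6,9],[0,0,0,-39.6,10.1,0.6,9],[0,0,0,-39.6,10.1,0.6,9],[0,0,0,-39.6,10.1,0.6,9],[0,0,0,-39.6,10.1,0.6,9],[0,0,0,-39.6,10.1,0.6,9]]'; python3 go.py .5855 -.204 .036 13.25
```

```text
time_s: 2.8
eef_pos: [0.5849, -0.2039, 0.1998]
eef_rot: [[-0.228, 0.974, 0.0], [0.974, 0.228, -0.0], [-0.0, 0.0, -1.0]]
contact_force: [-0.1, 0.3, 0.0]
grip_width: 0.988
finger_force: 0.0
t 2.8 turn [ 0.01  0.02 -0.09] shift cm [-0.02  0.05 16.38] w 0.988
```

```bash
python3 -m jog '[[0,0,0,0,0.05,5,8],[0,0,0,0,0.05,9,7.5],[0,0,0,0,0.05,12,7.5],[0,0,0,0,0.05,14.5,7.5],[0,0,0,0,0.05,16.4,7.5],[0,0,0,0,0.05,16.4,7.5],[0,0,0,0,0.05,16.4,5],[0,0,0,0,0.05,16.4,4]]' 10;python3 -m jog '[[0,0,0,0,0,0,3.5],[0,0,0,0,0,0,3.5],[0,0,0,0,0,0,3.5],[0,0,0,0,0,0,3.5]]' 10; python3 -c "
from h import *
cv2.imwrite('pics/g1.png',cv2.resize(np.hstack([env.get_image('top')[150:330,330:510],env.get_image('side')[200:380,280:460]])[:,:,::-1],None,fx=2.2,fy=2.2))"
```

```text
time_s: 3.8
eef_pos: [0.5851, -0.2016, 0.0373]
eef_rot: [[-0.23, 0.973, 0.001], [0.973, 0.23, -0.001], [-0.001, 0.001, -1.0]]
contact_force: [0.8, -1.0, 0.5]
grip_width: 0.633
finger_force: 0.0
time_s: 4.3
eef_pos: [0.585, -0.2017, 0.0366]
eef_rot: [[-0.23, 0.973, 0.001], [0.973, 0.23, -0.0], [-0.0, 0.001, -1.0]]
contact_force: [0.3, 0.5, 5.9]
grip_width: 0.468
finger_force: 10.0
```

View pics/g1.png

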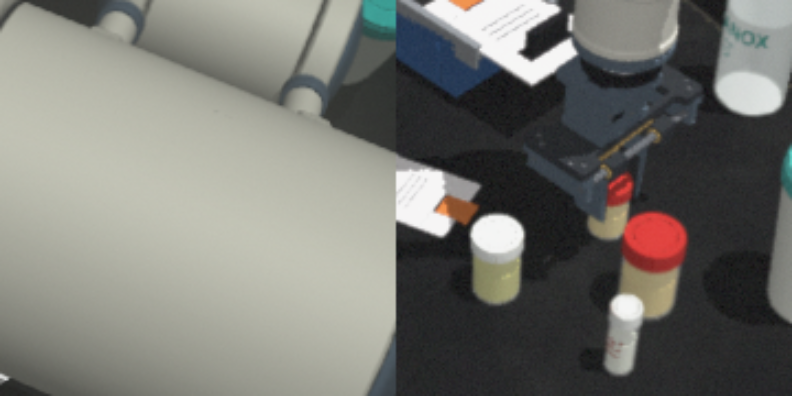

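The fingers straddle the medium jar's cap at crop (615,190), and the 42.7 mm opening fits a 44 mm jar. White jar and vial are untouched. Lifting now.

```bash
python3 -m jog '[[0,0,0,0,0,-2,3.5],[0,0,0,0,0,-6,3.5],[0,0,0,0,0,-11,3.5],[0,0,0,0,0,-16,3.5],[0,0,0,0,0,-17,3.5],[0,0,0,0,0,-17,3.5]]'; python3 go.py .586 .207 .205 13.25
```

```text
time_s: 5.15
eef_pos: [0.5846, -0.2016, 0.2062]
eef_rot: [[-0.23, 0.973, 0.0], [0.973, 0.23, -0.0], [-0.0, 0.0, -1.0]]
contact_force: [0.7, -0.7, -1.2]
grip_width: 0.466
finger_force: 10.0
t 5.15 turn [0.02 0.02 0.03] shift cm [39.74  9.52  0.11] w 0.466
```

```bash
python3 -m jog '[[0,0,0,3,0.7,0,3.5],[0,0,0,8,1.9,0,3.5],[0,0,0,14,3.3,0,3.5],[0,0,0,20,4.8,0,3.5],[0,0,0,26,6.2,0,3.5],[0,0,0,32,7.7,0,3.5],[0,0,0,37,8.9,0,3.5],[0,0,0,39.7,9.5,0,3.5]]';python3 -m jog '[[0,0,0,0,0,0,3.5],[0,0,0,0,0,0,3.5]]'; python3 go.py .586 .207 .043 13.25;python3 -c "
from h import *
cv2.imwrite('pics/g2.png',cv2.resize(np.hstack([env.get_image('top')[130:300,130:330],env.get_image('side')[120:290,230:430]])[:,:,::-1],None,fx=2,fy=2))"
```

```text
time_s: 6.15
eef_pos: [0.5846, 0.209, 0.2039]
eef_rot: [[-0.232, 0.973, -0.003], [0.973, 0.232, -0.001], [0.0, -0.003, -1.0]]
contact_force: [1.4, 0.2, -0.7]
grip_width: 0.47
finger_force: 10.0
time_s: 6.4
eef_pos: [0.5853, 0.2059, 0.2048]
eef_rot: [[-0.23, 0.973, -0.002], [0.973, 0.23, -0.001], [-0.0, -0.002, -1.0]]
contact_force: [0.3, 0.1, -1.0]
grip_width: 0.469
finger_force: 10.0
t 6.4 turn [-0.13  0.02  0.04] shift cm [ 0.09  0.13 16.18] w 0.469
```

View pics/g2.png

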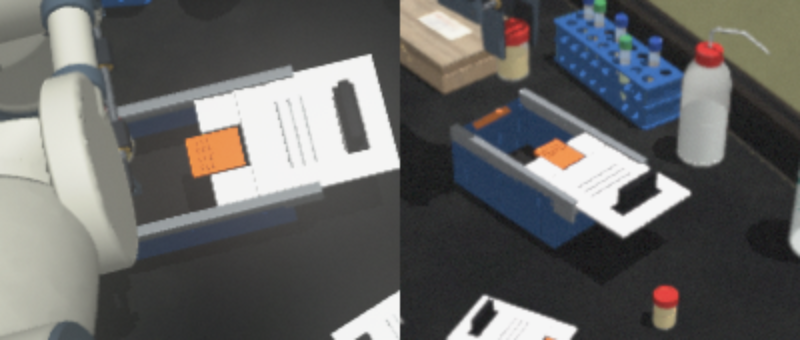

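The jar hangs upright in the gripper at crop (515,50) in the side view, and the carrier and lid haven't moved. Lowering it in.

```bash
python3 -m jog '[[0,0,0,0.1,0.1,3,3.5],[0,0,0,0.1,0.1,7,3.5],[0,0,0,0.1,0.1,10.5,3.5],[0,0,0,0.1,0.1,12.5,3.5],[0,0,0,0.1,0.1,14.2,3.5],[0,0,0,0.1,0.1,15.4,3.5],[0,0,0,0.1,0.1,16.2,3.5],[0,0,0,0.1,0.1,16.2,3.5]]'; python3 go.py .586 .207 .041 13.25
```

```text
time_s: 7.5
eef_pos: [0.5866, 0.2077, 0.0441]
eef_rot: [[-0.23, 0.973, -0.0], [0.973, 0.23, -0.0], [-0.0, -0.0, -1.0]]
contact_force: [0.8, -1.0, -1.1]
grip_width: 0.472
finger_force: 10.0
t 7.5 turn [-0.02  0.    0.03] shift cm [-0.06 -0.07  0.31] w 0.472
```

```bash
python3 -m jog '[[0,0,0,0,0,0.15,3.5],[0,0,0,0,0,0.3,3.5],[0,0,0,0,0,0.3,3.5],[0,0,0,0,0,0.3,3.5]]';python3 -m jog '[[0,0,0,0,0,0,4.6],[0,0,0,0,0,0,5],[0,0,0,0,0,0,5.4],[0,0,0,0,0,0,5.4],[0,0,0,0,0,0,5.4]]'
```

```text
time_s: 8.0
eef_pos: [0.5867, 0.2079, 0.0414]
eef_rot: [[-0.23, 0.973, 0.0], [0.973, 0.23, 0.0], [0.0, 0.0, -1.0]]
contact_force: [-0.1, 0.1, -0.2]
grip_width: 0.47
finger_force: 10.0
time_s: 8.62
eef_pos: [0.5866, 0.2078, 0.0412]
eef_rot: [[-0.23, 0.973, -0.0], [0.973, 0.23, 0.0], [0.0, -0.0, -1.0]]
contact_force: [-0.2, -0.4, -0.1]
grip_width: 0.59
finger_force: 0.0
```

```bash
python3 -m jog '[[0,0,0,0,0,-1,5.4],[0,0,0,0,0,-3,5.4],[0,0,0,0,0,-7,5.4],[0,0,0,0,0,-12,5.4],[0,0,0,0,0,-17,5.4],[0,0,0,0,0,-17,5.4]]'; python3 go.py .6366 -.0084 .21 -76.75
```

```text
time_s: 9.38
eef_pos: [0.5887, 0.2084, 0.2161]
eef_rot: [[-0.23, 0.973, 0.008], [0.973, 0.23, 0.002], [0.0, 0.008, -1.0]]
contact_force: [-0.4, -0.5, -0.3]
grip_width: 0.593
finger_force: 0.0
t 9.375 turn [ 0.35 -0.35 90.04] shift cm [-22.2   -0.32   0.61] w 0.593
```

```bash
python3 -m jog '[[0,0,90,-22.2,-0.3,0.6,4.5],[0,0,90,-22.2,-0.3,0.6,4.5],[0,0,90,-22.2,-0.3,0.6,4.5],[0,0,90,-22.2,-0.3,0.6,4.5],[0,0,90,-22.2,-0.3,0.6,4.5],[0,0,90,-22.2,-0.3,0.6,4.5],[0,0,90,-22.2,-0.3,0.6,4.5],[0,0,90,-22.2,-0.3,0.6,4.5]]'; python3 -m jog '[[0,0,10,0,0,0,4.5],[0,0,10,0,0,0,4.5]]'; python3 go.py .6366 -.0084 .086 -76.75;python3 -c "
from h import *
cv2.imwrite('pics/g3.png',cv2.resize(np.hstack([env.get_image('top')[130:300,130:330],env.get_image('side')[120:290,230:430]])[:,:,::-1],None,fx=2,fy=2))"
```

```text
time_s: 10.38
eef_pos: [0.6344, -0.0089, 0.2049]
eef_rot: [[0.956, 0.292, -0.001], [0.292, -0.956, 0.0], [-0.001, -0.0, -1.0]]
contact_force: [-0.5, -0.4, 0.2]
grip_width: 0.489
finger_force: 0.0
time_s: 10.62
eef_pos: [0.6344, -0.0089, 0.2049]
eef_rot: [[0.992, 0.129, -0.001], [0.129, -0.992, 0.0], [-0.001, -0.0, -1.0]]
contact_force: [-0.3, 0.5, -0.0]
grip_width: 0.493
finger_force: 0.0
t 10.625 turn [-0.01  0.04 -5.86] shift cm [ 0.23 -0.02 11.89] w 0.493
```

View pics/g3.png

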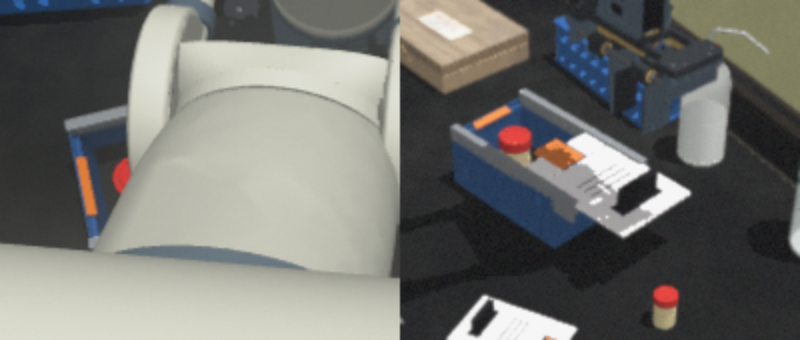

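The jar stands upright in the carrier, its cap at crop (515,140), and the lid is unmoved with its rib at (637,190). Lowering over the rib.

```bash
python3 -m jog '[[0,0,-5.9,0.2,0,3,4.5],[0,0,-5.9,0.2,0,6,4.5],[0,0,-5.9,0.2,0,8.5,4.5],[0,0,-5.9,0.2,0,10,4.5],[0,0,-5.9,0.2,0,11,4.5],[0,0,-5.9,0.2,0,11.2,4.5],[0,0,-5.9,0.2,0,11.2,4.5]]'; python3 -m jog '[[0,0,0,0,0,0,3],[0,0,0,0,0,0,1.8],[0,0,0,0,0,0,1],[0,0,0,0,0,0,0.8],[0,0,0,0,0,0,0.8],[0,0,0,0,0,0,0.8]]' 20;  python3 go.py .6366 -.0084 .092 -76.75
```

```text
time_s: 11.6
eef_pos: [0.6371, -0.0087, 0.0938]
eef_rot: [[0.973, 0.229, 0.001], [0.229, -0.973, -0.0], [0.001, 0.0, -1.0]]
contact_force: [-0.2, 0.6, 0.1]
grip_width: 0.49
finger_force: 0.0
time_s: 12.35
eef_pos: [0.6368, -0.0087, 0.0934]
eef_rot: [[0.973, 0.229, 0.0], [0.229, -0.973, -0.0], [0.0, 0.0, -1.0]]
contact_force: [-0.9, 0.2, 3.3]
grip_width: 0.133
finger_force: 20.0
t 12.35 turn [ 0.   -0.01 -0.01] shift cm [-0.01 -0.03  0.14] w 0.133
```

```bash
python3 -m jog '[[0,0,0,0,-1,0,0.8],[0,0,0,0,-2.5,0,0.8],[0,0,0,0,-4,0,0.8],[0,0,0,0,-5.5,0,0.8],[0,0,0,0,-7,0,0.8],[0,0,0,0,-8.5,0,0.8],[0,0,0,0,-9.5,0,0.8],[0,0,0,0,-9.5,0,0.8]]' 30; python3 go.py .6098 .1068 .0934 -76.75
```

```text
time_s: 13.35
eef_pos: [0.6147, 0.0856, 0.0936]
eef_rot: [[0.973, 0.23, 0.001], [0.23, -0.973, 0.0], [0.001, -0.0, -1.0]]
contact_force: [-1.2, 1.6, 6.9]
grip_width: 0.133
finger_force: 30.0
t 13.35 turn [-0.02 -0.04  0.06] shift cm [ 0.01 -2.18  0.02] w 0.133
```

```bash
python3 -m jog '[[0,0,0,0,-0.5,-0.05,0.8],[0,0,0,0,-0.9,-0.05,0.8],[0,0,0,0,-1.2,-0.05,0.8],[0,0,0,0,-1.5,-0.05,0.8],[0,0,0,0,-1.7,-0.05,0.8],[0,0,0,0,-1.9,-0.05,0.8]]' 40; python3 -m jog '[[0,0,0,0,-0.1,0,0.8],[0,0,0,0,-0.2,0,0.8],[0,0,0,0,-0.3,0,0.8],[0,0,0,0,-0.3,0,0.8]]'; python3 go.py .6098 .1068 .0934 -76.75
```

```text
time_s: 14.1
eef_pos: [0.6107, 0.1023, 0.0938]
eef_rot: [[0.973, 0.229, 0.0], [0.229, -0.973, 0.0], [0.0, 0.0, -1.0]]
contact_force: [1.0, -2.6, 3.6]
grip_width: 0.126
finger_force: 40.0
time_s: 14.6
eef_pos: [0.61, 0.1054, 0.0938]
eef_rot: [[0.973, 0.229, 0.0], [0.229, -0.973, 0.0], [0.0, -0.0, -1.0]]
contact_force: [0.0, -0.4, 5.4]
grip_width: 0.129
finger_force: 40.0
t 14.6 turn [-0.01 -0.01 -0.01] shift cm [ 0.02 -0.14  0.04] w 0.129
```

```bash
for i in 1; do python3 -m jog '[[0,0,0,0,-0.1,0,0.8],[0,0,0,0,-0.2,0,0.8],[0,0,0,0,-0.2,0,0.8]]'; python3 -m jog '[[0,0,0,0,-0.1,0,0.8],[0,0,0,0,-0.2,0,0.8],[0,0,0,0,-0.2,0,0.8]]'; done; python3 go.py .6098 .1068 .0934 -76.75
```

```text
time_s: 14.98
eef_pos: [0.6093, 0.1073, 0.0936]
eef_rot: [[0.973, 0.229, -0.0], [0.229, -0.973, -0.0], [-0.0, -0.0, -1.0]]
contact_force: [1.0, -0.1, -0.3]
grip_width: 0.13
finger_force: 40.0
time_s: 15.35
eef_pos: [0.6092, 0.1079, 0.0937]
eef_rot: [[0.973, 0.229, 0.0], [0.229, -0.973, -0.002], [-0.0, 0.002, -1.0]]
contact_force: [1.8, -12.0, -0.9]
grip_width: 0.13
finger_force: 40.0
t 15.35 turn [ 0.11  0.01 -0.  ] shift cm [0.03 0.12 0.03] w 0.13
```

```bash
python3 -m jog '[[0,0,0,0,-0.1,0,0.8],[0,0,0,0,-0.15,0,0.8],[0,0,0,0,-0.15,0,0.8]]'; python3 -m jog '[[0,0,0,0,0.2,0,0.8],[0,0,0,0,0.3,0,1.5],[0,0,0,0,0.2,0,3],[0,0,0,0,0.2,0,4],[0,0,0,0,0.2,0,4]]'; python3 -m jog '[[0,0,0,0,0,-3,4],[0,0,0,0,0,-7,4],[0,0,0,0,0,-11,4],[0,0,0,0,0,-15,4],[0,0,0,-20,0,-15,4],[0,0,0,-20,-5,-15,4],[0,0,0,-20,-5,-15,4],[0,0,0,-20,-5,-15,4]]'
```

```text
time_s: 15.72
eef_pos: [0.6092, 0.1081, 0.0939]
eef_rot: [[0.973, 0.229, 0.001], [0.229, -0.973, -0.004], [0.0, 0.004, -1.0]]
contact_force: [2.9, -22.3, 1.6]
grip_width: 0.131
finger_force: 40.0
time_s: 16.35
eef_pos: [0.6091, 0.1088, 0.0937]
eef_rot: [[0.973, 0.229, -0.0], [0.229, -0.973, 0.0], [-0.0, -0.0, -1.0]]
contact_force: [-0.4, 0.2, -0.6]
grip_width: 0.435
finger_force: 0.0
time_s: 17.35
eef_pos: [0.3995, 0.1117, 0.2438]
eef_rot: [[0.973, 0.23, -0.001], [0.23, -0.973, 0.0], [-0.001, -0.0, -1.0]]
contact_force: [1.0, 0.1, -0.1]
grip_width: 0.438
finger_force: 0.0
```

```bash
python3 -m jog '[[0,0,0,0,17,0,4],[0,0,0,0,17,0,4],[0,0,0,0,17,0,4],[0,0,0,0,22,0,4],[0,0,0,0,30,0,4],[0,0,0,0,30,0,4],[0,0,0,0,30,0,4],[0,0,0,0,30,0,4]]';python3 -c "
from h import *
t=env.get_image('top');s=env.get_image('side')
cv2.imwrite('pics/g4.png',cv2.resize(np.hstack([t[140:290,140:300],s[140:290,230:390]])[:,:,::-1],None,fx=2.5,fy=2.5,interpolation=cv2.INTER_CUBIC))
X,Y,a=.5969,.1603,1.802
W=lambda x,y,z:[X+np.cos(a)*x-np.sin(a)*y,Y+np.sin(a)*x+np.cos(a)*y,z]
for n,o in(('top',(140,140)),('side',(70,140))):
  print(n,np.round([(proj(W(*q),n)[0]-((140,140) if n=='top' else (230,140)))*2.5+((0,0) if n=='top' else (400,0)) for q in((-.09,-.06,.085),(-.09,.06,.085),(.105,-.02,.085),(.105,.02,.085))]).tolist())"
```

```text
time_s: 18.35
eef_pos: [0.4713, -0.1793, 0.2437]
eef_rot: [[0.973, 0.23, -0.0], [0.23, -0.973, 0.001], [-0.0, -0.001, -1.0]]
contact_force: [-0.5, 0.8, 0.1]
grip_width: 0.434
finger_force: 0.0
top [[293.0, 77.0], [327.0, 221.0], [60.0, 184.0], [69.0, 233.0]]
side [[675.0, 139.0], [590.0, 189.0], [519.0, 79.0], [491.0, 93.0]]
```

View pics/g4.png

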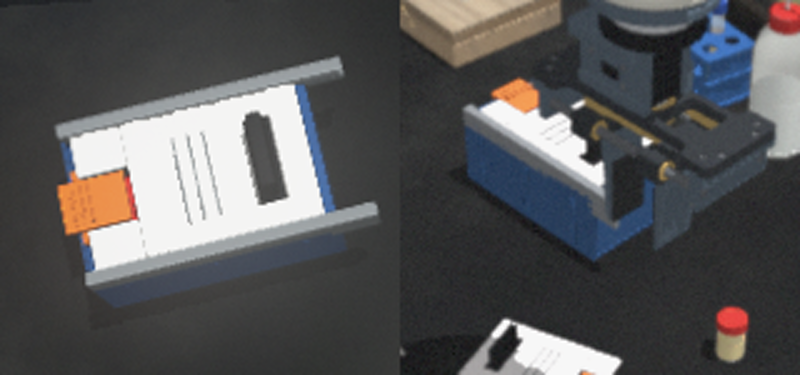

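The top view shows the lid home. The tab tip at crop (57–67,185–234) is within about 3 crop px of the shut prediction, (60–69,184–233). The lid's tail edge also matches, and the push ended on a hard stop at 22 N, well above the 12 N the snap needs. The gripper is clear, so I'm handing in.

```bash
python3 -c "
from rig import env
print(env.sign_off())"
```

```text
the job is handed in; nothing more can be done
None
```

I stood the red-capped jar upright in the carrier, slid the lid shut to its stops and handed the job in at about 18 s; I inferred the tab's snap from the 22 N hard stop and the lid's position, because the pictures could not show its angle.

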